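# Move the charged battery pack from its charger to the photo lamp

## Task

The battery pack in the charger is charged: press the charger's catch button so that the pack springs loose, slide it back out of the rails, and slide it onto the rails of the LED photo lamp until it is fully home and the lamp's spring catch has clicked up, then let go. Work gently: slide and press only as hard as the springs ask, without ramming the lamp's contacts or forcing anything, and leave the sherds, petri dish, vial and eraser where they lie.

Things in the scene. Friction and masses are not known exactly. Their poses are not given: they have to be found in the camera images.
- pack_center (a point): Middle of the battery pack, 30 mm above its underside. Dark grey, 0.36 kg, 72 mm long (x; the +x end is the nose, goes in first), body 44 mm wide (y), 13 to 55 mm above the underside. Grip it across the 44 mm, finger ends at least 16 mm above the underside to clear the rails. Neck below 40 wide; flanged foot 54 wide, 7 thick, with a pocket underneath. At the start latched in the charger.
- pack: The pack as a whole (see pack_center); origin in the middle of its underside, axes as the point's.
- charger: Light grey battery charger, 149 x 86 mm, fixed. +x = the way the pack slides home, y across the rails, z up; origin on the table under the middle of a pack pushed fully home. Its bay is as told at lamp_seat and lamp_mouth, but 4 mm lower: bed 22 mm above the table. Button pressed: the pack springs back 8 to 15 mm and the tooth stays down under it; then it slides freely out along -x.
- charger_button (a point): Middle of the top of the charger's catch button: ribbed dark bar, 24 mm (x) by 36 mm (y), on the head of the bay, at x = 58 mm, y = 0 of the charger, 71 mm above the table when up, 7 mm proud of the housing; axes as the charger. Press straight down 5 to 6 mm; takes 2 to 7 N, solid stop at 6 mm. Button and tooth are one part.
- charger_catch (a joint): Travel of the charger's catch in m: 0 up (pack held), 0.004 tooth clear of the pack, 0.006 fully down.
- lamp: Black LED photo lamp, fixed, empty at the start: low foot 100 mm wide with a bay like the charger's; axes and origin as told at the charger. Bed 26 mm above the table. Behind the head of the bay, x = 76 to 104 mm, an LED panel in a yoke, 170 mm wide in all, stands up to 178 mm above the table.
- lamp_seat (a point): On the lamp's bed (26 mm above the table) under the middle of a pack fully home; axes as the lamp. The stop for the pack's nose is the sprung contact block, solid at x = +36 mm, in the head of the bay (x = 37 to 75, 42 mm above the bed). The block pushes back over the last 10 mm with 7 to 13 N. Held by the catch, the pack rests 1.5 mm short of the stop.
- lamp_contacts: The lamp's sprung contact block: black, 26 mm wide, 18 mm high, brass strips, in the face of the bay's head; stands 10 mm out while the bay is empty and moves along the lamp's x. Its body origin is the lamp_seat point moved along with it. More than 28 N on it bends the contacts.
- lamp_mouth (a point): On the lamp's bed 76 mm before the seat (x = -76 mm), axes as the lamp: set the pack down flat here (its tail overhangs the bed's end at x = -72), then slide it along +x. Flared mouth from x = -42; rails from x = -24 to 38, tops 12.5 mm above the bed. Channel for the pack's foot 56.6 mm wide, 8.5 mm high; 43 mm between the lips over it.
- lamp_catch (a joint): Travel of the lamp's catch in m: 0 up. The nose rides the sprung steel tooth in the bed (4 mm high, ramped, x = 4.5 to 18.5 mm) down to 0.004 over the last 30 mm; it clicks up into the pack's pocket, back to 0, 1.5 mm before the stop. Sliding home takes some 15 to 18 N at the last. The lamp's button (75 mm above the table) dips and rises with it.
- charger_seat (a point): On the charger's bed (22 mm above the table) under the middle of a pack fully home; axes as the charger. A pack is out of the rails and may be lifted when its middle is 70 mm or more back along -x from here.
- petri_dish: Bystander: clear petri dish, 86 mm across, 13 mm high; origin under its centre.
- vial: Bystander: capped vial, 23 mm across, 51 mm high, standing behind the work; origin under its centre.
- sherd_a: Bystander: brown potsherd, 34 x 39 x 12 mm; origin under its centre.
- sherd_b: Bystander: brown potsherd, 32 x 30 x 14 mm; origin under its centre.
- sherd_c: Bystander: brown potsherd, 37 x 43 x 11 mm; origin under its centre.
- eraser: Bystander: block eraser, 23 x 44 x 12 mm; origin under its centre.

How it is judged:
By the outcome, as a careful person would: the job done as asked, in the order asked, and still so for the second after the job is handed in, with the robot touching nothing.
It also fails if it takes over 58 s, if anything falls off the work surface, if the arm or the gripper's body presses on something with over 40 N, if the wrist force passes 120 N, or if a joint passes its speed limit or range.

## Robot

A 6-joint arm with a two-finger parallel gripper is mounted at the origin on a cart in front of the work surface, level with it; the furniture and walls round the work are solid. World frame = base frame: x ahead of the robot, y to its left, z up, the work surface at z = 0. Lengths are in mm, angles in rad, forces in N, time in s.
With the tool pointing down it reaches from about 275 to 750 mm from the base axis. Payload 10.2 kg.
Tool frame: the origin (TCP) lies on the centre line of the jaws, within the pads' length; the fingertips stand 8 mm ahead of it and the grasp point (between the pads) lies 11 mm behind it; x points along the fingers, y is the direction in which the jaws open and shut, and the axes are right-handed (so a half turn about x gives the same grasp; the last joint's range is limited). The gripper opens to 85 mm and grips with 20 to 120 N. Pads are 22 mm wide; open, the fingers measure 114 mm over their backs; the gripper's body (76 mm by 85 mm) begins 54 mm behind the grasp point. The pads swing forward as they close: fully open they stand 13 mm farther back than shut.
Start: joints at [-1.341, 0.313, 1.498, -0, 1.331, -0.223], TCP at [229.668, -472.106, 239.294] pointing down, gripper open.
Joint ranges: [-2.94, 2.94], [-0.97, 2.17], [0.19, 2.56], [-1.23, 4.37], [0.02, 3.11], [-2.88, 2.88]. Speed limits (rad/s): [2.39, 2.39, 3.01, 3.14, 3.14, 3.14].

## Interface

Orientations are given as a unit quaternion [w, x, y, z].
In Python, from rig import ctrl, vision, workorder gives the robot as it stands. The module is installed in compiled form; this text tells all that it offers.
- The arm moves only by the shell command python3 -m jog 'ROWS' [OPENING] [FORCE]. ROWS is JSON, a list that holds one entry, the list of rows, each a list of 6 numbers: the shift along the tool's x, y, z in m, then the turn, a rotation vector about the tool's x, y, z in rad. A call has 1 to 12 rows; each row shifts and turns the commanded pose from where the row before left it, along the tool's axes as they then stand; what a row does not reach is not made up. A row lasts 1/8 s, in which the tool goes at most 62.5 mm and 10.7 degrees, less where a joint would pass 70% of its speed; a pose out of reach is approached as far as the arm can. A call is refused whole if a number of a shift passes 0.0625 or a number of a turn 0.188, either way. A call with a gripper value outside its range is refused whole. OPENING is the closure in counts, from 0 (fully open) to 255 (shut), set as the call begins (- or left out, the last holds). The fingers move at their own pace and stop on an object; FORCE is the grip in N (left out, the last holds). Time passes only in rows, so rows that do not move let the fingers close. It gives the time, the measured TCP pose, the force and the opening at its end, in the units of the state.
- ctrl.sense(): the state, without advancing time (a new reading comes with each control period).
- vision.capture(name): name is "scene" or "side" or "wrist"; returns a dict with "image" (384x512x3 uint8, red, green, blue), "mtx" (3x3 intrinsics, pixels), "R" (3x3) and "t" (3): a world point X has camera coordinates R X + t; the wrist camera has in their place "hand_eye" (4x4, takes a point from camera to tool coordinates, whose origin is the TCP and whose axes are the tool frame's). Camera axes: x right, y down, z forward; pixel columns grow to the right and rows downward; lengths in mm; the calibration is good to about 2 mm. A picture is of the moment at which its call begins: read the wrist's pose just before it. There is no depth.
- workorder.finish_job(): hands the job in, once; it reports no verdict.
The state is a dict: "time_s": time; "joints": joint angles; "dq": joint speeds; "tau": joint torques, N m; "eef_pos": TCP position; "ee_rot": TCP orientation; "force": force on the tool from outside, world axes, zero at the start; "wrist_torque": the same for the moment, N m; "grip_width": opening from 0.0 (shut) to 1.0 (fully open).
Only numpy, scipy, OpenCV 4.12 (cv2) and the standard library are available. Lean on these libraries where they do the work, as an engineer would, in place of code of your own. Each camera call takes 0.05 s, during which the arm holds its last target.

## Working session

There is one attempt and no reset: what is moved stays moved. The work goes in short steps, Python scripts to look and compute and a shell command to move; the robot and the scene stay as the last step left them, time stands still between calls to the robot, and variables do not carry over. Pictures are saved under pics/ and viewed, and the job is handed in when it is done.

```bash
mkdir -p pics
python3 - <<'E'
from rig import ctrl, vision
import cv2,json,numpy as np
s=ctrl.sense();print(s)
for n in ["scene","side","wrist"]:
    c=vision.capture(n);cv2.imwrite(f"pics/{n}0.png",c["image"][:,:,::-1]);
    d={k:np.array(v).tolist() for k,v in c.items() if k!="image"};print(n,d)
    json.dump(d,open(f"{n}0.json","w"))
E
```

```text
{'time_s': 0.0, 'joints': array([-1.34142511e+00,  3.13437794e-01,  1.49845065e+00, -2.97399571e-05,
        1.33103152e+00, -2.23373697e-01]), 'dq': array([-0.00056797,  0.00061237,  0.00070289, -0.00051694, -0.00016501,
        0.00193212]), 'tau': array([-2.11508050e-04, -4.12270260e+01, -2.59742403e+01, -1.56982746e-04,
        4.14645896e-03,  3.22318044e-05]), 'eef_pos': array([ 229.58756836, -471.84743909,  238.736219  ]), 'ee_rot': array([-0.15823904, -0.68905402, -0.15917753,  0.68907726]), 'force': array([ 0.09537044, -0.28539308,  0.39142156]), 'wrist_torque': array([ 0.0175107 , -0.01383689, -0.02087542]), 'grip_width': 0.9953595586191315}
scene {'mtx': [[427.0510259454151, 0.0, 260.2578578864415], [0.0, 427.0510259454151, 195.9987171317894], [0.0, 0.0, 1.0]], 'R': [[-0.8808261759205215, -0.473126806071015, -0.01721258813398832], [-0.2109297308765112, 0.42472029899702163, -0.8804097433878403], [0.4238559855016709, -0.7718573009286889, -0.4739012666763896]], 't': [328.47675349789495, 270.26318320842546, 948.8440629991753]}
side {'mtx': [[389.2199237678665, 0.0, 252.74451268112244], [0.0, 389.2199237678665, 195.67924307217567], [0.0, 0.0, 1.0]], 'R': [[-0.7300636814966872, 0.683373860114326, 0.0026810952890733825], [0.601103257769505, 0.6440285931668643, -0.47318288714026574], [-0.3250875181522531, -0.3438420254942014, -0.8809601393057767]], 't': [489.0262457647702, -145.35316912603042, 1421.601737518259]}
wrist {'mtx': [[293.2797262269347, 0.0, 255.4958540127383], [0.0, 293.2797262269347, 188.62678534666696], [0.0, 0.0, 1.0]], 'hand_eye': [[0.0006312901455261335, -0.2881809845482335, 0.9575757524173019, -134.3844433252857], [0.9999997570371764, -0.00010116440089437845, -0.0006897038141681089, -1.0710599682013378], [0.0002956321015180204, 0.9575759551652149, 0.2881808506668786, -73.00315306610898], [0.0, 0.0, 0.0, 1.0]]}
```

View pics/scene0.png

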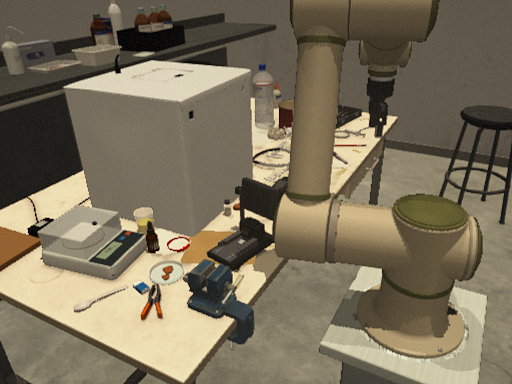

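View pics/side0.png

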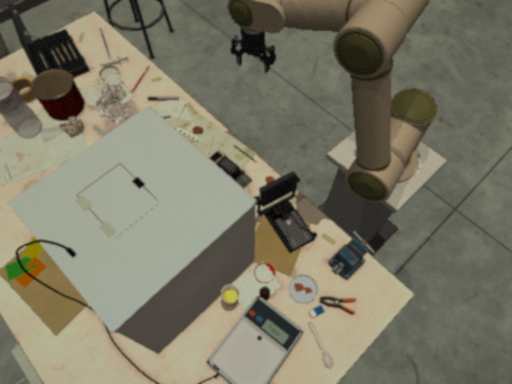

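View pics/wrist0.png

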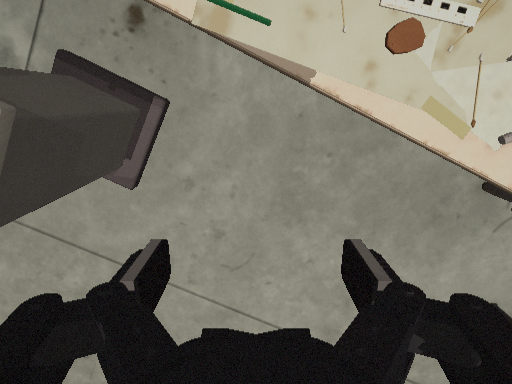

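Run:
```python
import cv2
a=cv2.imread("pics/side0.png")[130:270,180:350];b=cv2.imread("pics/scene0.png")[60:280,120:400]
cv2.imwrite("pics/z1.png",cv2.resize(a,None,fx=4.5,fy=4,interpolation=3)[:600,:800]);cv2.imwrite("pics/z2.png",cv2.resize(b,None,fx=2.7,fy=2.7,interpolation=3))
```

```text
(no output)
```

View pics/z1.png

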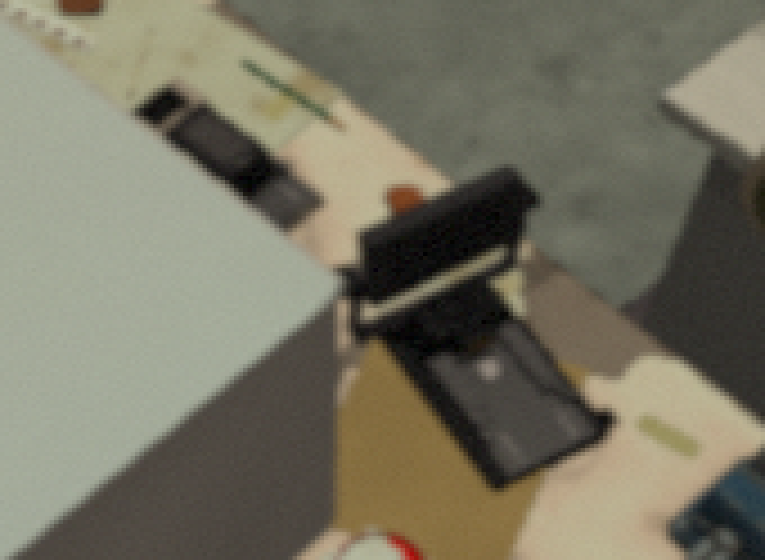

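View pics/z2.png

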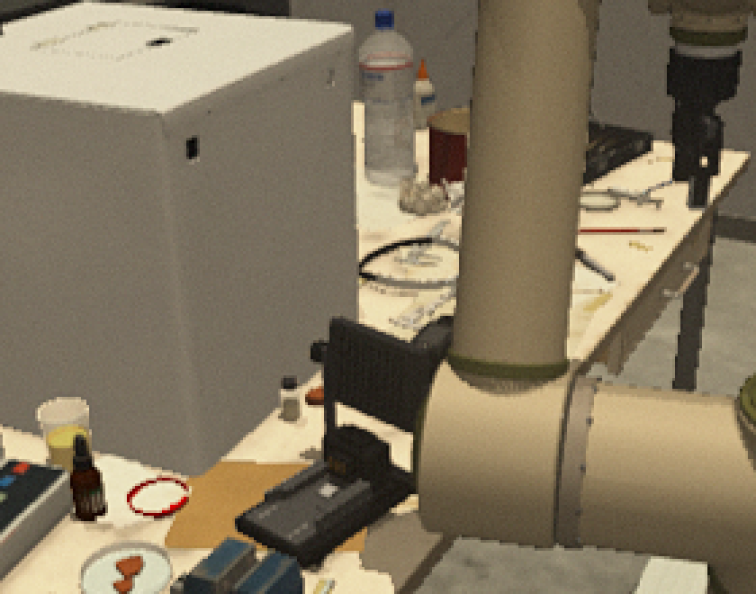

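```bash
cat > h.py <<'E'
import json,numpy as np
from scipy.spatial.transform import Rotation as Ro
def ray(d,px,pose=None):
    M=np.array(d["mtx"]);v=np.linalg.inv(M)@np.array([px[0],px[1],1.])
    if "R" in d:
        R=np.array(d["R"]);t=np.array(d["t"]);return -R.T@t,R.T@v
    H=np.array(d["hand_eye"]);p=np.array(pose["p"]);q=pose["q"];Rw=Ro.from_quat([q[1],q[2],q[3],q[0]]).as_matrix()
    return p+Rw@H[:3,3],Rw@H[:3,:3]@v
def onz(d,px,z,pose=None):
    o,v=ray(d,px,pose);return o+v*(z-o[2])/v[2]
def load(n): return json.load(open(n+".json"))
E
python3 - <<'E'
from h import *
s=load("side0");z=lambda x,y:(180+x/4.5,130+y/4.0)
for n,p,h in [("charger tail R",(320,200),20),("charger tail L",(285,222),20),("pack tail L",(240,188),74),("pack tailR",(268,160),74),("packnoseL",(178,130),74),("packnoseR",(205,108),74),("head far",(140,110),60),
("lamp tail l",(497,488),26),("lamp tail r",(608,425),26),("lamp panel l",(362,240),178),("panel r",(515,170),178),("lampsw",(488,368),30)]:
    print(n,onz(s,z(*p),h).round())
E
```

```text
charger tail R [ 440. -254.   20.]
charger tail L [ 474. -256.   20.]
pack tail L [ 497. -280.   74.]
pack tailR [ 463. -286.   74.]
packnoseL [ 493. -354.   74.]
packnoseR [ 463. -357.   74.]
head far [ 495. -397.   60.]
lamp tail l [530.  24.  26.]
lamp tail r [435.  40.  26.]
lamp panel l [ 506. -142.  178.]
panel r [ 389. -116.  178.]
lampsw [463. -52.  30.]
```

Run:
```python
from h import *
s=load("scene0");d=load("side0")
print(onz(s,(193,235),0),onz(s,(253,195),0))
for h in (150,200,250,300,350): print(h,onz(s,(181,101),h).round(),onz(d,(255,205),h).round(),'|',onz(s,(251,71),h).round(),onz(d,(151,111),h).round())
q=[-0.15823904, -0.68905402, -0.15917753,  0.68907726]
print(Ro.from_quat(q[1:]+q[:1]).as_matrix().round(3))
```

```text
[627.0142795  -54.68521714   0.        ] [ 590.03469208 -351.39714278    0.        ]
150 [1198. -766.  150.] [ 542. -127.  150.] | [ 1214. -1457.   150.] [ 555. -630.  150.]
200 [1082. -624.  200.] [ 560. -109.  200.] | [ 1098. -1252.   200.] [ 572. -588.  200.]
250 [ 967. -483.  250.] [577. -91. 250.] | [  981. -1046.   250.] [ 589. -545.  250.]
300 [ 852. -341.  300.] [595. -73. 300.] | [ 864. -841.  300.] [ 606. -502.  300.]
350 [ 736. -199.  350.] [613. -54. 350.] | [ 747. -636.  350.] [ 623. -460.  350.]
[[-0.     0.437 -0.899]
 [ 0.001 -0.899 -0.437]
 [-1.    -0.001 -0.   ]]
```

```bash
cat >> h.py <<'E'
def pose():
    from rig import ctrl
    s=ctrl.sense();return {"p":list(map(float,s["eef_pos"])),"q":list(map(float,s["ee_rot"])),"s":s}
def Rdes(yawdeg):
    # yawdeg: direction of tool z in world (deg). tool x down
    a=np.radians(yawdeg);z=np.array([np.cos(a),np.sin(a),0]);x=np.array([0,0,-1.]);y=np.cross(z,x)
    return np.stack([x,y,z],1)
def delta(target,yaw,P=None):
    """print shift in current tool axes, shift in desired tool axes, turn"""
    P=P or pose();q=P["q"];R=Ro.from_quat([q[1],q[2],q[3],q[0]]).as_matrix();D=Rdes(yaw)
    d=np.array(target)-np.array(P["p"])
    print("t",round(P["s"]["time_s"],2),"pos",np.round(P["p"],1),"shift cur",(R.T@d).round(1),"shift des",(D.T@d).round(1),"turn",Ro.from_matrix(R.T@D).as_rotvec().round(4),"F",P["s"]["force"].round(1),"w",round(float(P["s"]["grip_width"]),3))
def snap(n,tag):
    from rig import vision
    import cv2
    P=pose();c=vision.capture(n);cv2.imwrite(f"pics/{tag}.png",c["image"][:,:,::-1])
    d={k:np.array(v).tolist() for k,v in c.items() if k!="image"}
    d["pose"]={"p":P["p"],"q":P["q"]};json.dump(d,open(tag+".json","w"));print(tag,np.round(P["p"],1),round(P["s"]["time_s"],2))
E
python3 -c "
from h import *
delta([475,-250,285],-90)"
python3 -m jog '[[[-0.007,-0.015,-0.053,0,0,0],[-0.007,-0.015,-0.053,0,0,0],[-0.007,-0.015,-0.053,-0.18,0,0]]]'
```

```text
t 0.15 pos [ 229.6 -471.9  238.9] shift cur [ -46.   -92.2 -317.7] shift des [ -46.1  245.4 -221.9] turn [-1.118e+00 -7.000e-04  7.000e-04] F [ 0.5 -0.8  0.4] w 0.997
time_s: 0.52
eef_pos: [354.0, -360.8, 260.4]
ee_rot: [0.221, 0.672, 0.221, -0.672]
force: [0.7, -1.0, -0.3]
grip_width: 0.999
```

```bash
python3 -m jog '[[[0,0,0,-0.18,0,0],[0,0,0,-0.18,0,0],[0,0,0,-0.18,0,0],[0,0,0,-0.18,0,0],[0,0,0,-0.18,0,0],[-0.01,0.04,-0.037,-0.03,0,0],[-0.01,0.04,-0.037,0,0,0],[-0.005,0.04,-0.037,0,0,0],[0,0,0,0,0,0]]]'
python3 - <<'E'
from h import *
delta([475,-250,285],-90)
snap("wrist","w1")
E
```

```text
time_s: 1.65
eef_pos: [476.7, -250.9, 285.3]
ee_rot: [0.499, 0.501, 0.499, -0.501]
force: [-0.2, 0.4, -0.3]
grip_width: 1.001
t 1.65 pos [ 476.7 -250.9  285.3] shift cur [ 0.3 -1.7 -0.9] shift des [ 0.3 -1.7 -0.9] turn [-0.0035 -0.0003 -0.0004] F [-0.2  0.4 -0.3] w 1.001
w1 [ 476.7 -250.9  285.3] 1.65
```

View pics/w1.png

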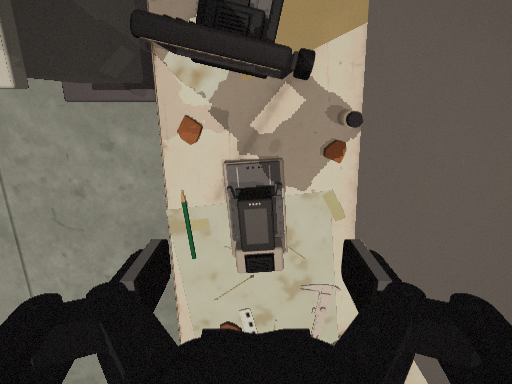

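Run:
```python
import cv2
a=cv2.imread("pics/w1.png")[145:285,205:305]
cv2.imwrite("pics/w1z.png",cv2.resize(a,None,fx=4.2,fy=4.2,interpolation=2))
```

```text
(no output)
```

View pics/w1z.png

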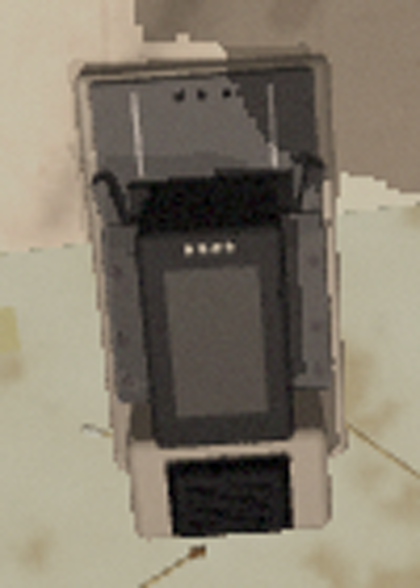

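Run:
```python
from h import *
d=load("w1");z=lambda x,y:(205+(x+.5)/4.2-.5,145+(y+.5)/4.2-.5)
def P(p,h): return onz(d,z(*p),h,d["pose"])
b=np.array([P(p,71) for p in [(168,460),(292,457),(293,530),(172,535)]]);print("button",b.round(1),b.mean(0))
k=np.array([P(p,77) for p in [(137,230),(287,220),(294,438),(155,446)]]);print("pack",k.round(1),k.mean(0))
s=(k[3]+k[2]-k[0]-k[1])/2;print(s,np.degrees(np.arctan2(s[1],s[0])))
t=(k[1]+k[2]-k[0]-k[3])/2;print(t,np.degrees(np.arctan2(t[1],t[0])))
e=b[2]/1+b[1]-b[0]-b[3];print(np.degrees(np.arctan2(e[1],e[0])))
o=np.array([P(p,22) for p in [(78,68),(328,57),]]);print("bed tail",o)
o=np.array([P(p,64) for p in [(134,535),(331,528),]]);print("headend",o)
c=b.mean(0)-k.mean(0);print(np.degrees(np.arctan2(c[1],c[0])),np.hypot(*c[:2]))
```

```text
button [[ 460.9 -372.3   71. ]
 [ 500.2 -371.4   71. ]
 [ 500.9 -397.8   71. ]
 [ 461.8 -399.5   71. ]] [ 480.97439215 -385.23927251   71.        ]
pack [[ 453.2 -293.3   77. ]
 [ 497.2 -290.4   77. ]
 [ 500.3 -361.5   77. ]
 [ 457.2 -364.1   77. ]] [ 476.98620824 -327.33725988   77.        ]
[  3.58190559 -70.90929019   0.        ] -87.10822401335216
[43.5429291   2.75989617  0.        ] 3.6267461654299997
1.902685990947437
bed tail [[ 431.3890804  -255.93664256   22.        ]
 [ 513.24116594 -252.59786587   22.        ]]
headend [[ 449.03143084 -403.87223798   64.        ]
 [ 513.89735702 -401.49409264   64.        ]]
-86.0597954896748 58.03919948808359
```

```bash
python3 -c "
from h import *
delta([481,-385.2,94],-86.5)"
```

```text
t 1.7 pos [ 475.6 -252.3  285. ] shift cur [191.    6.2 133. ] shift des [191.   -2.7 133. ] turn [-0.0664 -0.0002  0.0005] F [-0.4 -1.8 -0. ] w 1.0
```

```bash
python3 -m jog '[[[0,0,0,-0.0664,0,0],[0.02,-0.001,0.0445,0,0,0],[0.02,-0.001,0.0445,0,0,0],[0.02,-0.001,0.044,0,0,0],[0.045,0,0,0,0,0],[0.045,0,0,0,0,0],[0.03,0,0,0,0,0],[0,0,0,0,0,0]]]' 255 40
python3 - <<'E'
from h import *
delta([481,-385.2,94],-86.5)
snap("wrist","w2")
E
```

```text
time_s: 2.7
eef_pos: [478.0, -386.2, 103.2]
ee_rot: [0.512, 0.486, 0.516, -0.485]
force: [0.4, -0.4, 0.8]
grip_width: 0.001
t 2.7 pos [ 478.  -386.2  103.2] shift cur [ 9.2  3.1 -0.8] shift des [ 9.2  3.1 -0.8] turn [-0.0042 -0.0039  0.0031] F [ 0.4 -0.4  0.8] w 0.001
w2 [ 478.  -386.2  103.2] 2.7
```

View pics/w2.png

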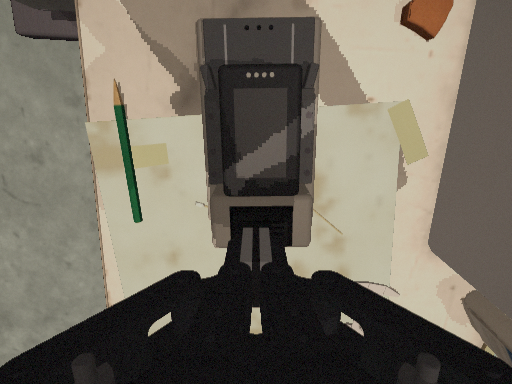

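```bash
python3 - <<'E'
from h import *
d=load("w2")
def P(p,h): return onz(d,p,h,d["pose"])
k=np.array([P(p,77) for p in [(219,66),(302,65),(299,193),(224,195)]]);print("pack",k.round(1),k.mean(0))
s=(k[3]+k[2]-k[0]-k[1])/2;print(s,np.degrees(np.arctan2(s[1],s[0])))
for p in [(230,206),(293,206)]: print(P(p,71))
E
python3 -m jog '[[[0.01,0.002,-0.001,0,0,0],[0.01,0,0,0,0,0],[0,0,0,0,0,0]]]'
```

```text
pack [[ 453.3 -296.3   77. ]
 [ 495.5 -293.4   77. ]
 [ 500.7 -361.4   77. ]
 [ 457.7 -365.1   77. ]] [ 476.77299528 -329.02436732   77.        ]
[  4.77230732 -68.3899595    0.        ] -86.00832421331789
[ 460.88356353 -373.78838944   71.        ]
[ 498.86302361 -371.58925377   71.        ]
time_s: 3.12
eef_pos: [481.4, -384.8, 84.6]
ee_rot: [0.514, 0.485, 0.515, -0.485]
force: [0.0, 0.1, 0.3]
grip_width: 0.003
```

```bash
python3 -m jog '[[[0.004,0,0,0,0,0],[0.002,0,0,0,0,0],[0,0,0,0,0,0]]]'; python3 -m jog '[[[0.002,0,0,0,0,0],[0,0,0,0,0,0]]]'
```

```text
time_s: 3.5
eef_pos: [481.6, -385.1, 79.3]
ee_rot: [0.514, 0.485, 0.514, -0.485]
force: [-0.1, -0.4, -0.2]
grip_width: 0.0
time_s: 3.75
eef_pos: [481.7, -385.2, 77.5]
ee_rot: [0.515, 0.485, 0.514, -0.485]
force: [-0.3, 0.0, 1.9]
grip_width: -0.001
```

```bash
python3 -m jog '[[[0.0015,0,0,0,0,0],[0.001,0,0,0,0,0],[0,0,0,0,0,0]]]';  python3 -m jog '[[[0.001,0,0,0,0,0],[0,0,0,0,0,0]]]';python3 -c "
from h import *
snap('wrist','w3')"
```

```text
time_s: 4.12
eef_pos: [481.6, -385.1, 74.6]
ee_rot: [0.514, 0.485, 0.514, -0.485]
force: [-0.2, -0.8, 1.6]
grip_width: -0.0
time_s: 4.38
eef_pos: [481.6, -385.1, 73.7]
ee_rot: [0.514, 0.485, 0.514, -0.485]
force: [0.6, 0.1, 2.2]
grip_width: -0.002
w3 [ 481.6 -385.1   73.7] 4.38
```

View pics/w3.png

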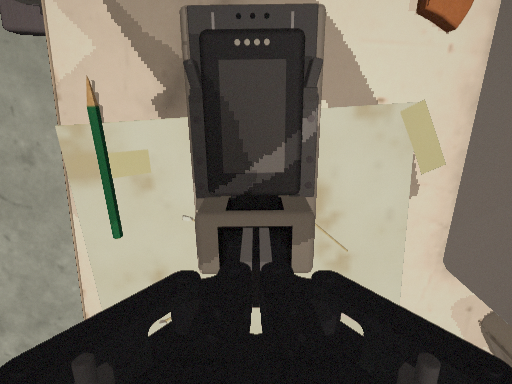

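```bash
python3 -m jog '[[[-0.03,0,0,0,0,0],[-0.045,0,0,0,0,0],[0,0,0,0,0,0]]]' 0
python3 - <<'E'
from h import *
snap("wrist","w4")
d=load("w3")
def P(p,h): return onz(d,p,h,d["pose"])
k=np.array([P(p,77) for p in [(202,32),(305,31),(302,192),(205,194)]]);print("pack",k.round(1),k.mean(0))
s=(k[3]+k[2]-k[0]-k[1])/2;print(s,np.degrees(np.arctan2(s[1],s[0])))
E
```

```text
time_s: 4.8
eef_pos: [482.5, -386.0, 152.1]
ee_rot: [0.516, 0.485, 0.512, -0.485]
force: [0.1, -0.3, -0.2]
grip_width: 0.64
w4 [ 482.5 -386.   152.1] 4.8
pack [[ 453.5 -285.9   77. ]
 [ 494.8 -283.2   77. ]
 [ 500.6 -350.7   77. ]
 [ 455.3 -354.4   77. ]] [ 476.02267078 -318.55478578   77.        ]
[  3.80755132 -67.98781474   0.        ] -86.79458774338588
```

View pics/w4.png

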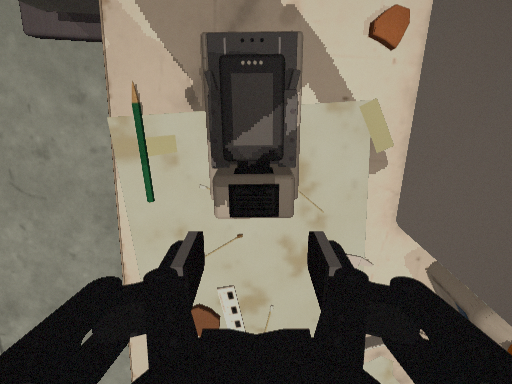

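```bash
python3 -c "
from h import *
delta([476.2,-317.7,100],-86.5)"
```

```text
t 4.85 pos [ 481.9 -385.3  149.8] shift cur [ 49.7  -1.8 -67.9] shift des [ 49.8  -1.5 -67.8] turn [-0.0026  0.0015 -0.0012] F [-0.9  0.1 -1.5] w 0.72
```

```bash
python3 -m jog '[[[0,-0.001,-0.035,0,0,0],[0.01,-0.0005,-0.033,0,0,0],[0.04,0,0,0,0,0],[0,0,0,0,0,0]]]' 0 60;  python3 - <<'E'
from h import *
delta([476.2,-317.7,50],-86.5)
snap("wrist","w5")
E
```

```text
time_s: 5.35
eef_pos: [474.7, -315.7, 95.6]
ee_rot: [0.512, 0.485, 0.517, -0.485]
force: [0.4, -0.8, -0.5]
grip_width: 1.002
t 5.35 pos [ 474.7 -315.7   95.6] shift cur [45.6  1.6  2.4] shift des [45.6  1.4  2.1] turn [-0.0024 -0.0056  0.0049] F [ 0.4 -0.8 -0.5] w 1.002
w5 [ 474.7 -315.7   95.6] 5.35
```

View pics/w5.png

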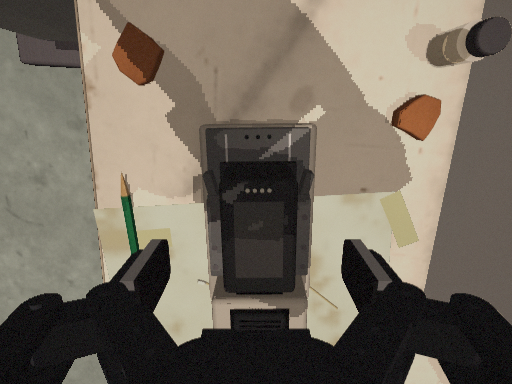

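```bash
python3 -m jog '[[[0.02,0.001,0.001,0,0,0],[0.016,0,0.001,0,0,0],[0.01,0,0,0,0,0],[0,0,0,0,0,0]]]'; python3 -m jog '[[[0,0,0,0,0,0],[0,0,0,0,0,0],[0,0,0,0,0,0],[0,0,0,0,0,0],[0,0,0,0,0,0]]]' 255 60; python3 -c "
from h import *
delta([476.2,-317.7,50],-86.5)"
```

```text
time_s: 5.9
eef_pos: [477.1, -319.2, 52.4]
ee_rot: [0.514, 0.485, 0.515, -0.485]
force: [-0.4, 0.2, -0.1]
grip_width: 0.999
time_s: 6.52
eef_pos: [477.5, -319.5, 53.5]
ee_rot: [0.515, 0.485, 0.514, -0.485]
force: [-1.6, 0.5, 6.4]
grip_width: 0.504
t 6.53 pos [ 477.5 -319.5   53.5] shift cur [ 3.5 -1.2 -1.9] shift des [ 3.5 -1.2 -1.9] turn [-0.0026  0.0009 -0.0006] F [-1.6  0.5  6.4] w 0.504
```

```bash
python3 -m jog '[[[-0.0007,0,-0.004,0,0,0],[0,0,-0.008,0,0,0],[0,0,-0.012,0,0,0]]]'; python3 -m jog '[[[0,0,-0.012,0,0,0],[0,0,-0.012,0,0,0]]]'
```

```text
time_s: 6.9
eef_pos: [475.9, -294.7, 53.5]
ee_rot: [0.514, 0.485, 0.514, -0.485]
force: [0.5, -0.7, 2.2]
grip_width: 0.506
time_s: 7.15
eef_pos: [474.4, -270.3, 53.5]
ee_rot: [0.514, 0.485, 0.514, -0.485]
force: [0.4, -2.4, 0.1]
grip_width: 0.505
```

```bash
python3 -m jog '[[[0,0,-0.013,0,0,0],[0,0,-0.012,0,0,0],[0,0,0,0,0,0],[-0.01,0,0,0,0,0],[-0.03,0,0,0,0,0],[-0.05,0,0,0,0,0],[-0.06,0,0,0,0,0],[-0.06,0,0,0,0,0],[-0.025,0,0,0,0,0]]]'; python3 -c "
from h import *
delta([470,-70,290],-86.5)"
```

```text
time_s: 8.28
eef_pos: [473.2, -246.8, 292.3]
ee_rot: [0.516, 0.485, 0.513, -0.485]
force: [0.9, -0.5, -4.4]
grip_width: 0.505
t 8.28 pos [ 473.2 -246.8  292.3] shift cur [   1.7    7.1 -176.7] shift des [   2.3    7.6 -176.7] turn [-0.0032  0.0031 -0.0034] F [ 0.9 -0.5 -4.4] w 0.505
```

```bash
python3 -m jog '[[[0,0.002,-0.04,0,0,0],[0,0.002,-0.045,0,0,0],[0,0.002,-0.045,0,0,0],[0,0.001,-0.045,0,0,0],[0,0,0,0,0,0],[0,0,0,0,0,0]]]'; python3 -c "
from h import *
snap('wrist','w6')"
```

```text
time_s: 9.02
eef_pos: [469.7, -71.7, 288.5]
ee_rot: [0.514, 0.485, 0.514, -0.485]
force: [-0.7, -0.3, -4.4]
grip_width: 0.507
w6 [469.7 -71.7 288.5] 9.03
```

View pics/w6.png

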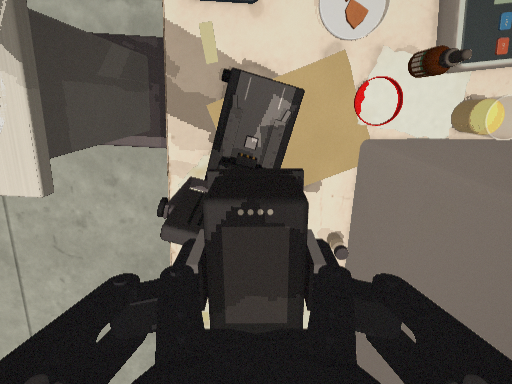

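Run:
```python
import cv2
a=cv2.imread("pics/w6.png")[55:205,185:325]
cv2.imwrite("pics/w6z.png",cv2.convertScaleAbs(cv2.resize(a,None,fx=4,fy=4,interpolation=2),alpha=1.8))
```

```text
(no output)
```

View pics/w6z.png

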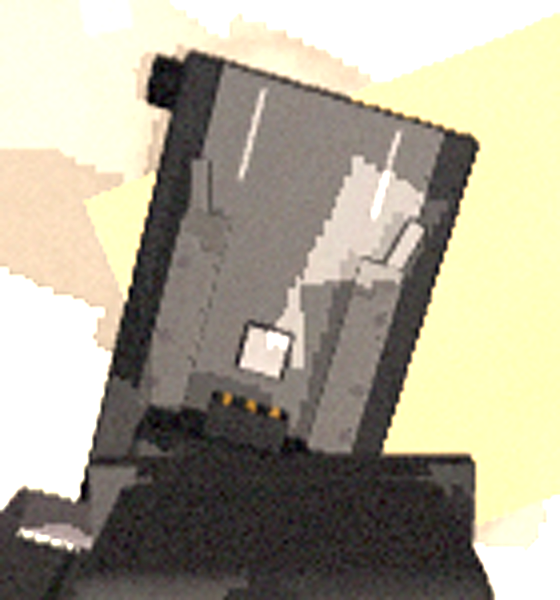

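Run:
```python
from h import *
d=load("w6");z=lambda x,y:(185+(x+.5)/4-.5,55+(y+.5)/4-.5)
def P(p,h): return onz(d,z(*p),h,d["pose"])
def ang(a,b): v=b-a; return np.degrees(np.arctan2(v[1],v[0])).round(2),np.hypot(*v[:2]).round(1)
L=[P(p,26) for p in [(264,90),(242,178),(399,132),(374,218)]]
print(np.round(L,1),ang(L[0],L[1]),ang(L[2],L[3]))
E=[P(p,26) for p in [(190,52),(478,140),(218,66),(443,133)]];print("tail",np.round(E,1),ang(E[0],E[1]),ang(E[2],E[3]),(E[0]+E[1])/2,(E[2]+E[3])/2)
O=[P(p,26) for p in [(190,52),(100,450),(478,140),(385,452)]];print("outer",ang(O[0],O[1]),ang(O[2],O[3]))
T=[P(p,30) for p in [(250,322),(293,335),(283,380),(236,365)]];print("tooth",np.round(T,1),np.mean(T,0))
I=[P(p,38.5) for p in [(222,215),(186,385),(357,275),(315,450)]];print("lips",np.round(I,1),ang(I[0],I[1]),ang(I[2],I[3]))
```

```text
[[456.6  30.4  26. ]
 [450.9   3.3  26. ]
 [500.4  20.3  26. ]
 [494.5  -6.6  26. ]] (np.float64(-101.87), np.float64(27.7)) (np.float64(-102.26), np.float64(27.6))
tail [[432.8  40.2  26. ]
 [525.9  19.4  26. ]
 [441.7  36.6  26. ]
 [514.5  20.8  26. ]] (np.float64(-12.63), np.float64(95.4)) (np.float64(-12.26), np.float64(74.5)) [479.31678196  29.80236897  26.        ] [478.09047139  28.74118795  26.        ]
outer (np.float64(-101.59), np.float64(132.3)) (np.float64(-101.61), np.float64(105.9))
tooth [[455.8 -42.1  30. ]
 [470.3 -45.6  30. ]
 [467.9 -60.8  30. ]
 [451.9 -56.6  30. ]] [461.48814216 -51.27900978  30.        ]
lips [[445.5  -8.2  38.5]
 [436.  -62.9  38.5]
 [489.6 -24.3  38.5]
 [479.9 -82.3  38.5]] (np.float64(-99.88), np.float64(55.5)) (np.float64(-99.48), np.float64(58.8))
```

```bash
python3 -m jog '[[[0,0,0,0.135,0,0],[0.02,0,0,0.135,0,0],[0.02,0,0,0,0,0],[0,0,0,0,0,0],[0,0,0,0,0,0]]]'; python3 -c "
from h import *
snap('wrist','w7')
delta([463.7-.208*0,-40.6,250],-102)
import cv2
a=cv2.imread('pics/w7.png')[0:220,160:350]
cv2.imwrite('pics/w7z.png',cv2.convertScaleAbs(cv2.resize(a,None,fx=2.7,fy=2.7,interpolation=2),alpha=1.8))
"
```

```text
time_s: 9.7
eef_pos: [470.1, -71.9, 249.3]
ee_rot: [0.445, 0.55, 0.444, -0.55]
force: [0.4, -0.3, -4.8]
grip_width: 0.505
w7 [470.1 -71.9 249.3] 9.7
t 9.75 pos [470.2 -71.8 249.4] shift cur [ -0.6 -12.9 -29.1] shift des [ -0.6 -12.8 -29.2] turn [-0.0027  0.0003 -0.0015] F [-0.1  0.3 -3.6] w 0.507
```

View pics/w7z.png

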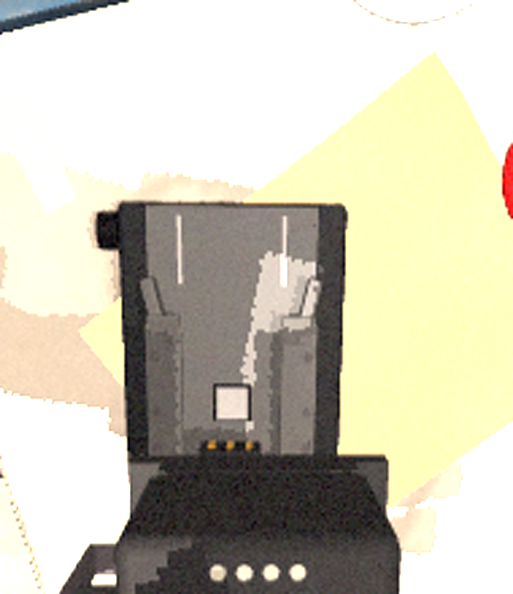

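Run:
```python
from h import *
d=load("w7");z=lambda x,y:(160+(x+.5)/2.7-.5,0+(y+.5)/2.7-.5)
def P(p,h): return onz(d,z(*p),h,d["pose"])
def ang(a,b): v=b-a; return np.degrees(np.arctan2(v[1],v[0])).round(2),np.hypot(*v[:2]).round(1)
L=[P(p,26) for p in [(179,215),(180,284),(284.5,216),(284,287)]]
print(np.round(L,1),ang(L[0],L[1]),ang(L[2],L[3]),np.mean(L,0))
E=[P(p,26) for p in [(121,203),(346,207)]];print("tail",np.round(E,1),ang(E[0],E[1]),np.mean(E,0))
T=[P(p,30) for p in [(213,384),(250,384),(250,420),(214,420)]];print("tooth",np.round(T,1),np.mean(T,0))
I=[P(p,38.5) for p in [(180,318),(180,455),(273,335),(273,450)]];print("lips",np.round(I,1),ang(I[0],I[1]),ang(I[2],I[3]))
I=[P(p,38.5) for p in [(145,318),(147,455),(314,320),(314,450)]];print("outer rails",np.round(I,1),ang(I[0],I[1]),ang(I[2],I[3]))
```

```text
[[456.7  30.4  26. ]
 [450.4   3.   26. ]
 [500.3  20.6  26. ]
 [494.3  -7.8  26. ]] (np.float64(-102.96), np.float64(28.1)) (np.float64(-102.07), np.float64(29.0)) [475.42306564  11.56428228  26.        ]
tail [[433.9  40.2  26. ]
 [526.5  18.6  26. ]] (np.float64(-13.13), np.float64(95.1)) [480.19009848  29.41094565  26.        ]
tooth [[454.9 -41.7  30. ]
 [471.  -45.2  30. ]
 [467.5 -61.   30. ]
 [451.7 -57.5  30. ]] [461.26191937 -51.34711941  30.        ]
lips [[448.3 -10.6  38.5]
 [434.1 -68.3  38.5]
 [485.4 -25.8  38.5]
 [475.  -74.8  38.5]] (np.float64(-103.82), np.float64(59.5)) (np.float64(-101.88), np.float64(50.1))
outer rails [[433.8  -7.4  38.5]
 [419.7 -65.2  38.5]
 [503.7 -23.4  38.5]
 [492.9 -78.7  38.5]] (np.float64(-103.69), np.float64(59.5)) (np.float64(-101.03), np.float64(56.3))
```

```bash
python3 -m jog '[[[0,0,-0.035,0.008,0,0],[0,-0.006,-0.04,0,0,0],[0,-0.006,-0.035,0,0,0],[0,0,0,0,0,0],[0,0,0,0,0,0]]]'; python3 -c "
from h import *
delta([481.3,38,80],-102.6)
snap('wrist','w8')
"
```

```text
time_s: 10.38
eef_pos: [482.0, 38.3, 249.0]
ee_rot: [0.442, 0.552, 0.442, -0.552]
force: [0.6, -0.8, -4.3]
grip_width: 0.508
t 10.38 pos [482.   38.3 249. ] shift cur [169.   -0.8   0.5] shift des [169.   -0.6   0.5] turn [ 0.0003  0.0002 -0.0009] F [ 0.6 -0.8 -4.3] w 0.508
w8 [482.   38.3 249. ] 10.38
```

View pics/w8.png

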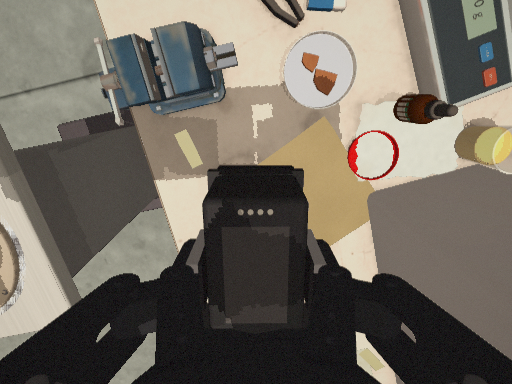

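```bash
python3 -m jog '[[[0.05,0,0,0,0,0],[0.06,0,0,0,0,0],[0.035,0,0,0,0,0],[0,0,0,0,0,0],[0,0,0,0,0,0]]]'; python3 -c "
from h import *
delta([481.3,38,60],-102.6)
d=load('w8');H=np.array(d['hand_eye']);M=np.linalg.inv(np.array(d['mtx']))
for p in [(204,204),(308,203),(304,325),(209,326)]:
    v=H[:3,:3]@M@np.array([*p,1]);o=H[:3,3];print((o+v*(-23.5-o[0])/v[0]).round(1))
"
```

```text
time_s: 11.05
eef_pos: [482.9, 38.2, 105.2]
ee_rot: [0.443, 0.553, 0.441, -0.551]
force: [0.6, -0.3, -3.4]
grip_width: 0.502
t 11.05 pos [482.9  38.2 105.2] shift cur [45.2 -1.6  0.5] shift des [45.2 -1.5  0.5] turn [-0.0004 -0.0001 -0.0029] F [ 0.6 -0.3 -3.4] w 0.502
[-23.5 -21.7 -34.2]
[-23.5  20.  -34.7]
[-23.5  21.2  24.7]
[-23.5 -22.4  25.2]
```

```bash
python3 -m jog '[[[0.025,-0.001,0,0,0,0],[0.012,0,0,0,0,0],[0,0,0,0,0,0],[0,0,0,0,0,0]]]'; python3 -c "
from h import *
delta([481.3,38,60],-102.6)
snap('wrist','w9');snap('side','s9');
"
```

```text
time_s: 11.55
eef_pos: [481.5, 38.9, 67.5]
ee_rot: [0.443, 0.552, 0.442, -0.551]
force: [-0.7, 0.9, -4.2]
grip_width: 0.507
t 11.55 pos [481.5  38.9  67.5] shift cur [7.5 0.  0.9] shift des [7.5 0.  0.9] turn [ 0.0003 -0.0001 -0.0018] F [-0.7  0.9 -4.2] w 0.507
w9 [481.5  38.9  67.5] 11.55
s9 [481.4  38.9  67.4] 11.6
```

View pics/w9.png

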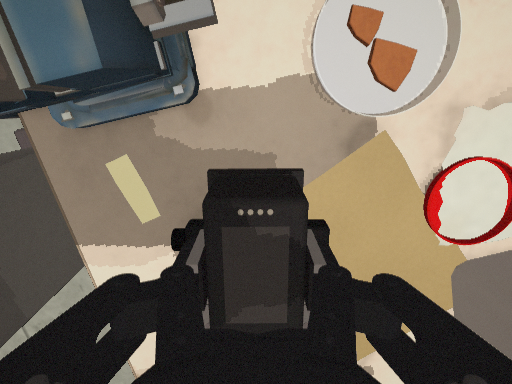

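```bash
python3 -m jog '[[[0.006,0,0,0,0,0],[0.002,0,0,0,0,0],[0,0,0,0,0,0]]]';python3 -m jog '[[[0.0015,0,0,0,0,0],[0,0,0,0,0,0]]]'
```

```text
time_s: 12.02
eef_pos: [480.7, 39.0, 58.3]
ee_rot: [-0.442, -0.552, -0.442, 0.552]
force: [0.3, -0.2, -4.0]
grip_width: 0.505
time_s: 12.28
eef_pos: [481.0, 39.0, 57.4]
ee_rot: [0.442, 0.552, 0.442, -0.552]
force: [-0.7, 0.2, 3.4]
grip_width: 0.504
```

```bash
python3 -m jog '[[[-0.0006,0,0.004,0,0,0],[0,0,0.006,0,0,0],[0,0,0.006,0,0,0]]]';python3 -m jog '[[[0,0,0.006,0,0,0],[0,0,0.006,0,0,0]]]'; python3 -c "
from h import *
delta([463.9,-40.1,57.5],-102.6)"
```

```text
time_s: 12.65
eef_pos: [477.2, 22.8, 57.5]
ee_rot: [-0.442, -0.552, -0.442, 0.552]
force: [0.9, 0.8, -3.8]
grip_width: 0.505
time_s: 12.9
eef_pos: [474.7, 11.2, 57.7]
ee_rot: [0.442, 0.552, 0.442, -0.552]
force: [0.0, 1.0, -2.0]
grip_width: 0.501
t 12.9 pos [474.7  11.2  57.7] shift cur [ 0.2  0.6 52.4] shift des [ 0.2  0.6 52.4] turn [ 0.0002 -0.     -0.0003] F [ 0.  1. -2.] w 0.501
```

```bash
python3 -m jog '[[[0,0,0.005,0,0,0],[0,0,0.005,0,0,0]]]';python3 -m jog '[[[0,0,0.005,0,0,0],[0,0,0.005,0,0,0]]]'; python3 -c "
from h import *
delta([463.9,-40.1,57.5],-102.6)"
```

```text
time_s: 13.15
eef_pos: [472.6, 1.5, 57.7]
ee_rot: [0.442, 0.552, 0.442, -0.552]
force: [0.4, 0.4, -1.0]
grip_width: 0.505
time_s: 13.4
eef_pos: [470.5, -8.2, 57.7]
ee_rot: [0.442, 0.552, 0.442, -0.552]
force: [1.2, 0.6, -0.5]
grip_width: 0.506
t 13.4 pos [470.5  -8.2  57.7] shift cur [ 0.2  0.5 32.6] shift des [ 0.2  0.6 32.6] turn [ 0.0003 -0.0001 -0.0006] F [ 1.2  0.6 -0.5] w 0.506
```

```bash
python3 -m jog '[[[0,0,0.004,0,0,0],[0,0,0.004,0,0,0]]]';python3 -m jog '[[[0,0,0.004,0,0,0],[0,0,0.004,0,0,0]]]';python3 -m jog '[[[0,0,0.003,0,0,0],[0,0,0.002,0,0,0]]]'; python3 -c "
from h import *
delta([463.9,-40.1,57.5],-102.6)"
```

```text
time_s: 13.65
eef_pos: [468.8, -15.9, 57.7]
ee_rot: [0.442, 0.552, 0.442, -0.552]
force: [2.6, 2.1, -0.4]
grip_width: 0.502
time_s: 13.9
eef_pos: [467.1, -23.8, 57.7]
ee_rot: [0.442, 0.552, 0.442, -0.552]
force: [3.3, 1.9, -1.1]
grip_width: 0.507
time_s: 14.15
eef_pos: [466.0, -28.6, 57.7]
ee_rot: [0.442, 0.552, 0.442, -0.552]
force: [4.1, 1.1, -1.2]
grip_width: 0.503
t 14.15 pos [466.  -28.6  57.7] shift cur [ 0.2  0.5 11.7] shift des [ 0.2  0.5 11.7] turn [ 0.0001 -0.     -0.0008] F [ 4.1  1.1 -1.2] w 0.503
```

```bash
python3 -m jog '[[[0,0.0006,0.002,0,0,0],[0,0,0.001,0,0,0]]]';python3 -m jog '[[[0,0,0.002,0,0,0],[0,0,0.001,0,0,0]]]'; python3 -c "
from h import *
delta([463.9,-40.1,57.5],-102.6)"
```

```text
time_s: 14.4
eef_pos: [465.5, -31.4, 57.6]
ee_rot: [-0.442, -0.552, -0.442, 0.552]
force: [2.8, 1.2, 0.3]
grip_width: 0.507
time_s: 14.65
eef_pos: [465.1, -33.3, 57.7]
ee_rot: [0.442, 0.552, 0.443, -0.551]
force: [4.4, 11.0, 1.6]
grip_width: 0.502
t 14.65 pos [465.1 -33.3  57.7] shift cur [0.1 0.4 6.9] shift des [0.2 0.3 6.9] turn [-0.0002 -0.002   0.0002] F [ 4.4 11.   1.6] w 0.502
```

```bash
for i in 1 2; do python3 -m jog '[[[0,0.0002,0.001,0,0,0],[0,0,0.001,0,0,0]]]'; done; python3 -c "
from h import *
delta([463.9,-40.1,57.5],-102.6)"
```

```text
time_s: 14.9
eef_pos: [464.7, -35.0, 57.6]
ee_rot: [0.441, 0.552, 0.443, -0.551]
force: [3.9, 11.6, 2.5]
grip_width: 0.504
time_s: 15.15
eef_pos: [464.3, -36.8, 57.6]
ee_rot: [0.441, 0.552, 0.443, -0.551]
force: [3.4, 13.9, 4.0]
grip_width: 0.505
t 15.15 pos [464.3 -36.8  57.6] shift cur [0.1 0.3 3.4] shift des [0.1 0.3 3.4] turn [-0.0003 -0.0027  0.0011] F [ 3.4 13.9  4. ] w 0.505
```

```bash
python3 -m jog '[[[0,0.0002,0.001,0,0,0],[0,0,0.0005,0,0,0]]]'; python3 -m jog '[[[0,0,0.0008,0,0,0],[0,0,0,0,0,0]]]'; python3 -c "
from h import *
delta([463.9,-40.1,57.5],-102.6)
snap('scene','c1')"
```

```text
time_s: 15.4
eef_pos: [464.1, -38.1, 57.6]
ee_rot: [0.441, 0.552, 0.443, -0.551]
force: [2.1, 13.7, 4.1]
grip_width: 0.502
time_s: 15.65
eef_pos: [463.9, -38.8, 57.6]
ee_rot: [0.441, 0.552, 0.443, -0.551]
force: [2.5, 15.0, 5.3]
grip_width: 0.508
t 15.65 pos [463.9 -38.8  57.6] shift cur [0.1 0.3 1.2] shift des [0.1 0.3 1.2] turn [-0.0002 -0.0029  0.0015] F [ 2.5 15.   5.3] w 0.508
c1 [463.9 -38.8  57.6] 15.65
```

```bash
for i in 1 2; do python3 -m jog '[[[0,0,0.0008,0,0,0],[0,0,0,0,0,0]]]';done
```

```text
time_s: 15.95
eef_pos: [463.7, -39.6, 57.7]
ee_rot: [0.441, 0.552, 0.443, -0.551]
force: [2.8, 14.7, 4.6]
grip_width: 0.505
time_s: 16.2
eef_pos: [463.6, -40.3, 57.6]
ee_rot: [0.441, 0.552, 0.443, -0.551]
force: [2.6, 15.2, 4.7]
grip_width: 0.506
```

```bash
python3 -c "
import cv2
a=cv2.imread('pics/c1.png')[150:280,180:320];cv2.imwrite('pics/c1z.png',cv2.convertScaleAbs(cv2.resize(a,None,fx=4.5,fy=4.5,interpolation=2),alpha=2))"
```

```text
(no output)
```

View pics/c1z.png

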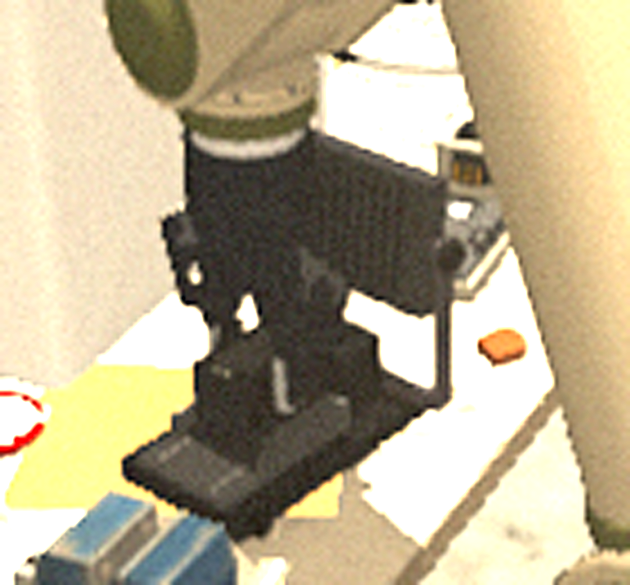

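```bash
for i in 1 2; do python3 -m jog '[[[0,0,0.0006,0,0,0],[0,0,0,0,0,0]]]';done
```

```text
time_s: 16.45
eef_pos: [463.5, -40.8, 57.7]
ee_rot: [0.441, 0.553, 0.443, -0.551]
force: [3.5, 15.3, 4.8]
grip_width: 0.503
time_s: 16.7
eef_pos: [463.3, -41.3, 57.7]
ee_rot: [0.441, 0.553, 0.443, -0.551]
force: [3.2, 17.1, 4.3]
grip_width: 0.503
```

```bash
for i in 1 2; do python3 -m jog '[[[0,0,0.0004,0,0,0],[0,0,0,0,0,0]]]';done
```

```text
time_s: 16.95
eef_pos: [463.3, -41.6, 57.6]
ee_rot: [0.441, 0.553, 0.443, -0.551]
force: [3.6, 17.5, 4.9]
grip_width: 0.505
time_s: 17.2
eef_pos: [463.3, -41.6, 57.7]
ee_rot: [0.441, 0.553, 0.443, -0.551]
force: [4.1, 20.1, 5.1]
grip_width: 0.507
```

```bash
for i in 1 2 3; do python3 -m jog '[[[0,0,-0.0008,0,0,0],[0,0,0,0,0,0]]]' | grep -v rot;done
```

```text
time_s: 17.45
eef_pos: [463.3, -41.5, 57.6]
force: [2.3, 14.8, 5.0]
grip_width: 0.506
time_s: 17.7
eef_pos: [463.4, -41.2, 57.6]
force: [1.9, 11.2, 4.1]
grip_width: 0.505
time_s: 17.95
eef_pos: [463.5, -40.5, 57.6]
force: [1.5, 9.7, 4.3]
grip_width: 0.507
```

```bash
for i in 1 2 ; do python3 -m jog '[[[0,0,-0.0008,0,0,0],[0,0,0,0,0,0]]]' | grep -v rot;done
```

```text
time_s: 18.2
eef_pos: [463.7, -39.9, 57.6]
force: [1.6, 8.4, 3.1]
grip_width: 0.505
time_s: 18.45
eef_pos: [463.7, -39.8, 57.5]
force: [-1.4, 5.7, 4.2]
grip_width: 0.503
```

```bash
for i in 1 2 ; do python3 -m jog '[[[0,0,-0.0008,0,0,0],[0,0,0,0,0,0]]]' | grep -v rot;done
```

```text
time_s: 18.7
eef_pos: [463.8, -39.6, 57.5]
force: [-5.4, -0.1, 5.4]
grip_width: 0.507
time_s: 18.95
eef_pos: [463.9, -39.5, 57.5]
force: [-6.7, -4.9, 5.7]
grip_width: 0.507
```

```bash
python3 -m jog '[[[-0.0005,-0.0004,0.001,0,0,0],[0,0,0,0,0,0]]]'; python3 -m jog '[[[0,0,0,0,0,0],[0,0,0,0,0,0],[0,0,0,0,0,0],[0,0,0,0,0,0]]]' 0; python3 -m jog '[[[-0.02,0,0,0,0,0],[-0.05,0,0,0,0,0],[-0.06,0,0,0,0,0],[-0.06,0,0,0,0,0],[-0.02,0,-0.01,0,0,0],[0,0,-0.01,0,0,0],[0,0,0,0,0,0]]]'; python3 -c "
from h import *
snap('wrist','w10');snap('scene','c2');snap('side','s2')
import cv2
a=cv2.imread('pics/c2.png')[150:280,180:320];cv2.imwrite('pics/c2z.png',cv2.convertScaleAbs(cv2.resize(a,None,fx=4.5,fy=4.5,interpolation=2),alpha=2))"
```

```text
time_s: 19.2
eef_pos: [463.7, -39.6, 57.6]
ee_rot: [-0.442, -0.552, -0.442, 0.552]
force: [0.0, -0.5, -5.7]
grip_width: 0.507
time_s: 19.7
eef_pos: [464.2, -39.6, 58.2]
ee_rot: [0.442, 0.552, 0.442, -0.552]
force: [0.0, -0.8, 0.7]
grip_width: 1.001
time_s: 20.58
eef_pos: [468.0, -19.4, 266.7]
ee_rot: [-0.442, -0.551, -0.443, 0.552]
force: [0.1, 0.3, -0.2]
grip_width: 1.002
w10 [468.  -19.4 266.7] 20.57
c2 [468.  -19.7 266.6] 20.62
s2 [468.  -19.9 266.7] 20.68
```

View pics/w10.png

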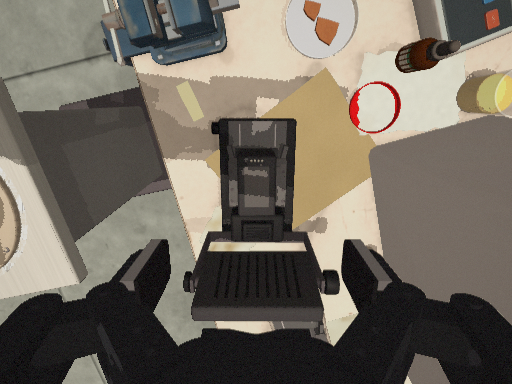

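View pics/c2z.png

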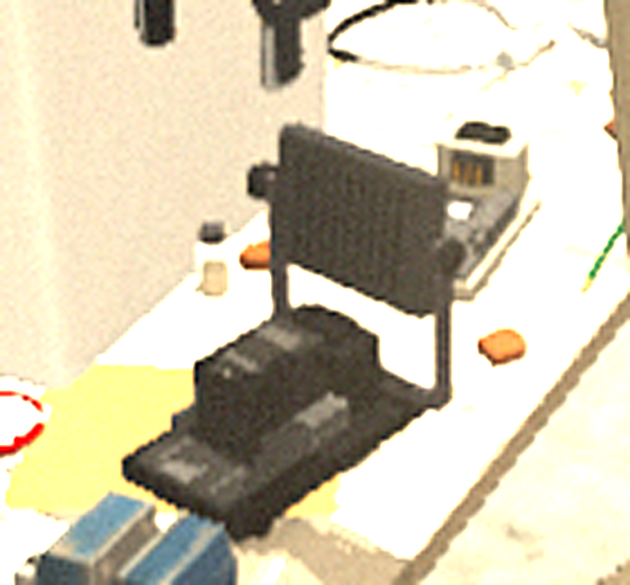

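```bash
python3 -c "
import cv2
a=cv2.imread('pics/w10.png')[105:255,205:325];cv2.imwrite('pics/w10z.png',cv2.convertScaleAbs(cv2.resize(a,None,fx=4,fy=4,interpolation=2),alpha=2.2))"
```

```text
(no output)
```

View pics/w10z.png

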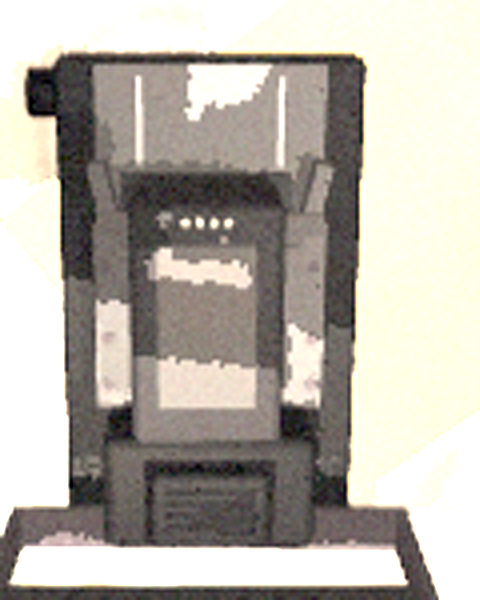

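Run:
```python
from h import *
d=load("w10");z=lambda x,y:(205+(x+.5)/4-.5,105+(y+.5)/4-.5)
P=lambda p,h: onz(d,z(*p),h,d["pose"])
a=np.radians(-102.6);u=np.array([np.cos(a),np.sin(a)])
rel=lambda q:(q[:2]-np.array([463.9,-40.1]))@u
print("nose",rel(P((207,440),81)),"tail",rel(P((207,208),81)),"bedend",rel(P((210,56),26)),"head edge@68",rel(P((207,442),68)))
b=[P(p,75) for p in [(150,475),(270,473)]];print("button w",np.linalg.norm(b[0]-b[1]))
from rig import ctrl;print(ctrl.sense()["force"])
from rig import workorder;print(workorder.finish_job())
```

```text
nose 32.81345548342585 tail -35.834296837275765 bedend -73.52918286867838 head edge@68 38.6606243587067
button w 36.10801057528577
[-0.09038643 -0.30782091 -1.14212547]
the job is handed in; nothing more can be done
None
```

The pack is now in the LED lamp, latched by the lamp's catch. I handed the job in at about 21 s of the 58 s allowed; no verdict came back.

- **Release:** I pressed the charger button about 5 mm with roughly 2 N. The pack sprang back about 10 mm, and I gripped it, slid it out of the rails and lifted it over the lamp's panel.
- **Insertion:** I set it down at the lamp's mouth and slid it home in small steps. The force was about 17 N as it neared home and reached 20 N at the stop, under the 28 N limit for the contacts.
- **Latch check:** When I eased back about 2 mm, the pack stopped following. It held against a pull of about 5 N, so the catch is up. I did not see the catch click: the gripper hid the lamp's button, and I did not measure its height afterwards.
- **Last pictures:** The pack sits flat against the head of the bay, about 1.5 mm short of my estimated seat. This agrees with the latched position within the 2 mm camera accuracy. The gripper is open and well above it, with the wrist force near zero.
- **Bystanders:** The last pictures show the petri dish, the vial and the potsherds in view undisturbed. I did not check the eraser after the move, but the arm never worked low near it.
- **Disagreement:** There was a side force of up to about 4 N in the rails, so I shifted the pack about 1 mm sideways as I slid it in. It rose to about 7 N during the pull test and was zero before I let go.

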